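# Load the glass splitter

## Task

Load the glass splitter: with the fingertips push its lever up by the red grip, steadily and without flinging it, past its balance point so that the counterweight keeps it fully raised, then push the green glass slab straight back along the bed, under the raised chisel, until its whole far edge lies against the brass back stop. Only push: do not take the lever or the slab between the fingers or lift the slab, and leave everything else on the bench where it is.

Things in the scene. Friction and masses are not known exactly. Their poses are not given: they have to be found in the camera images.
- splitter: Bench splitter for glass slabs, fixed: dark base 340 x 170 x 18 mm with a steel bed on its near half and two cheeks for the lever behind. Origin on the bench top in the centre plane, below the chisel; x points from the operator's (robot's) side to the back, z up. Bed: x -155 to 35, 150 wide, top at z 42. Base: x -155 to 185. Lever raised, the chisel stands over x 0 to 35 above z 115.
- stop_face (a point): Middle of the near face of the brass back stop, at bed height (splitter frame x 20, y 0, z 42). The stop is 120 wide in y and stands 14 above the bed. Axes as the splitter's.
- lever_grip (a point): Centre of the lever's grip: a red round bar across the lever's end, along the splitter's y, 120 long, 28 in diameter, 210 from the pivot axis (which runs along y at splitter x 70, z 80). Lever down, it lies at x -112, z 185 (30 degrees above level seen from the pivot, towards the operator); fully raised at x 88, z 289.
- lever (a joint): Lever angle, rad: 0 = down (chisel 4 mm over the bed, the slab cannot pass); grows as the grip rises and swings away from the operator; 1.13 = fully raised, on its buffer. Balance at about 0.53: left below, it drops back to 0; beyond 0.6 the counterweight carries it to 1.13 by itself in about a second. A level push to the back on the near side of the grip raises it, with 3 to 9 N.
- slab_center (a point): Centre of the green opaque glass slab, 80 (its x) x 100 (its y) x 10 thick, about 0.2 kg, loose and flat on the bed in front of the chisel, slightly askew, its x roughly along the splitter's x. Loaded, its centre is 40 in front of the stop face.
- oil_jar: Amber glass jar of cutting oil with a brass cap, diameter 52, 75 high, standing left of the machine; leave it. Origin at the centre of its foot.
- hammer: Hammer, 240 long, lying left of the machine towards the back; leave it.
- cutter_center (a point): Brass pencil glass cutter, 140 long and 13 thick, lying right of the machine; leave it. Origin at its middle.
- blue_plate: Round blue glass plate, diameter 152, 13 thick, lying right of the machine; leave it. Origin at the centre of its underside.
Things that resemble listed ones, but are neither listed nor needed, are in the scene too. Of the things that look like the part that bears slab_center, the largest one is meant.

How it is judged (in metres and radians):
On the way, in this order (a step that is already met when the one before it is completed fails the run):
1. the fingers push the lever up off its rest (value of joint lever above 0.12 rad and contact force between the fingers and lever above 0.3 N), for 0.05 s.
2. the lever is fully raised and stays there without being touched (value of joint lever above 1.05 rad and contact force between the fingers and lever below 0.1 N), for 0.2 s.
3. the slab is against the back stop (x of slab_center in the frame of stop_face above -0.044 m), for 0.1 s.
At the end, for the whole second after the job is handed in: The lever rests fully raised (joint above 1.05 rad) by its own counterweight, and the slab lies still and flat on the bed with its far edge within 4 mm of the back stop, square to it within 0.06 rad and within 35 mm of centred (value of joint lever above 1.05 rad and velocity of joint lever below 0.05 rad/s and x of slab_center in the frame of stop_face above -0.044 m and angle between the x axis of slab_center and the x axis of stop_face, either way round below 0.06 rad and y of slab_center in the frame of stop_face between -0.035 and 0.035 m and z of slab_center in the frame of stop_face below 0.008 m and angle between slab_center's own z axis and vertical below 0.05 rad and linear speed of slab below 0.02 m/s); the robot touches nothing.
It fails at once if the lever is flung (faster than 3.5 rad/s) (velocity of joint lever above 3.5 rad/s).
It fails at once if the lever's grip or the slab is taken between the fingers ((x of the grasp point in the frame of lever_grip between -0.01 and 0.01 m and z of the grasp point in the frame of lever_grip between -0.01 and 0.01 m and y of the grasp point in the frame of lever_grip between -0.06 and 0.06 m) or (x of the grasp point in the frame of slab_center between -0.03 and 0.03 m and y of the grasp point in the frame of slab_center between -0.04 and 0.04 m and z of the grasp point in the frame of slab_center below 0.015 m)).
It fails at once if the slab is lifted or tipped off the bed (z of slab_center in the frame of stop_face above 0.018 m or z of slab_center in the frame of stop_face below -0.01 m or angle between slab_center's own z axis and vertical above 0.25 rad).
It fails at once if the oil jar, hammer, glass cutter or blue plate is moved (more than 20 mm) or tipped ((distance of oil_jar from where it was at the start of the episode above 0.02 m or angle between oil_jar's own z axis and vertical above 0.3 rad) or distance of any of hammer, cutter_center, blue_plate from where it was at the start of the episode above 0.02 m).
It also fails if it takes over 51 s, if anything falls off the work surface, if the arm or the gripper's body presses on something with over 40 N, if the wrist force passes 120 N, or if a joint passes its speed limit or range.

## Robot

A 6-joint arm with a two-finger parallel gripper is mounted at the origin on the work surface. World frame = base frame: x ahead of the robot, y to its left, z up, the work surface at z = 0. Lengths are in m, angles in degrees, forces in N, time in s.
With the tool pointing down it reaches from about 0.4 to 0.825 m from the base axis. Payload 7 kg.
Tool frame: the origin (TCP) lies midway between the tips of the shut fingers; the grasp point (between the pads) lies 19 mm behind it (ctrl.hold_point_z is the distance from the TCP to the grasp point, in m); z points along the fingers, y is the line along which they close (so a half turn about z gives the same grasp; the last joint's range is limited). The gripper opens to 88 mm and grips with 3 to 60 N. Pads are 19 mm wide; open, the fingers measure 130 mm over their backs; the gripper's body (78 mm by 193 mm) begins 47 mm behind the grasp point.
Start: joints at [-57.233, 20.546, 0.682, 0, -70.136, -16.507], TCP at [0.189, -0.648, 0.227] pointing down, gripper open.
Joint ranges: [-176.03, 176.03], [-82.01, 121.73], [-58.28, 71.71], [-173.87, 95.51], [-174.79, -0.11], [-173.66, 173.66]. Speed limits (degrees/s): [136.94, 136.94, 172.46, 180, 180, 180].

## Interface

Orientations are given as [roll, pitch, yaw] about the fixed x, y, z axes, in that order (R = Rz(yaw) Ry(pitch) Rx(roll)).
In Python, from plant import ctrl gives the robot as it stands.
- The arm moves only by the tool apply_moves, never from a script. Its argument "deltas" is a list of rows, each an object with "fingers": the finger opening in mm, from 0 to 87.6; "delta_pos": the shift along the tool's x, y, z in mm, a list of three; "angular": the turn, a rotation vector about the tool's x, y, z in degrees, a list of three. A call has 1 to 10 rows; each row is the pose to reach, as a shift and turn from the pose commanded when the call began, along the tool's axes at that moment; what a row does not reach only later rows make up. A row lasts 1/10 s, in which the tool goes at most 50 mm and 8.59 degrees, less where a joint would pass 70% of its speed; a pose out of reach is approached as far as the arm can. A call with a gripper value outside its range is refused whole. The fingers move at their own pace and stop on an object; the grip force is fixed at half the most. Time passes only in rows, so rows that repeat a pose let the fingers close. It gives the time, the measured TCP pose, the force, the opening and the grip force at its end, in the units of the state.
- ctrl.get_obs(): the state, without advancing time (a new reading comes with each control period).
- ctrl.snapshot(name): name is "side" or "top" or "wrist"; returns the picture (400x640x3 uint8, red, green, blue); there is no depth.
- ctrl.camera_params(name): a dict with "fx", "fy", "cx", "cy" (pixels), "dist_coeffs" ([k1, k2, p1, p2, k3] as OpenCV has them; the pictures are not rectified), "cam_to_world" (4x4, takes a point from camera to world coordinates); the wrist camera has in their place "mount" (4x4, takes a point from camera to tool coordinates, whose origin is the TCP and whose axes are the flange's). Camera axes: x right, y up, looking along -z (the intrinsics and any distortion apply to the point x, -y, -z); pixel columns grow to the right and rows downward; lengths in m; the calibration is good to about 2 mm. A picture is of the moment at which its call begins: read the wrist's pose just before it. camera_params takes no time and is no camera call.
- ctrl.close_job(): hands the job in; it is judged then, once.
The state is a dict: "clock": time; "joint_pos": joint angles; "qvel": joint speeds; "tau": joint torques, N m; "tool_pos": TCP position; "orientation": TCP orientation; "force": force on the tool from outside, world axes, zero at the start; "moment": the same for the moment, N m; "opening": finger opening in m; "gripper_force": force on a finger pad.
Only numpy, scipy, OpenCV 4.12 (cv2) and the standard library are available. Lean on these libraries where they do the work, as an engineer would, in place of code of your own. Each camera call takes 0.05 s, during which the arm holds its last target. There are 200 camera calls.

## Working session

There is one attempt and no reset: what is moved stays moved. The work goes in short steps, Python scripts to look and compute and a tool call to move; the robot and the scene stay as the last step left them, time stands still between calls to the robot, and variables do not carry over. Pictures are saved under pics/ and viewed, at most 10 in all, crops included, and the job is handed in when it is done.

Besides the shell and the picture viewer there is one more tool, called after "Request:" by a JSON object that holds its "api" and its "payload". apply_moves: Moves the arm, as the interface text tells. Its arguments: {"type":"object","properties":{"deltas":{"type":"array"}},"required":["deltas"]}

```bash
mkdir -p pics; ls
python3 - <<'E'
from plant import ctrl
import cv2,numpy as np
o=ctrl.get_obs();print(o['clock'],o['tool_pos'],o['orientation'],o['force'],o['opening'],ctrl.hold_point_z)
for n in('side','top'):
    im=ctrl.snapshot(n);cv2.imwrite(f'pics/{n}0.png',im[:,:,::-1])
    p=ctrl.camera_params(n);print(n,{k:np.round(v,4).tolist() for k,v in p.items()})
E
```

```text
pics
0.0 [ 0.18882944 -0.64753406  0.22562671] [ 1.79905146e+02 -9.16255696e-03 -1.63747895e+02] [ 0.40065743 -0.42967472  0.28651729] 0.08759061891050288 0.0188
side {'fx': 370.8355, 'fy': 370.8355, 'cx': 321.4997, 'cy': 196.9504, 'dist_coeffs': [-0.0636, 0.0, 0.0, 0.0, 0.0], 'cam_to_world': [[-0.8506, 0.3004, -0.4316, 0.1838], [-0.5258, -0.4833, 0.7, 0.6035], [0.0017, 0.8223, 0.569, 0.5871], [0.0, 0.0, 0.0, 1.0]]}
top {'fx': 453.4551, 'fy': 453.4551, 'cx': 321.3894, 'cy': 201.9724, 'dist_coeffs': [0.0146, 0.0, 0.0, 0.0, 0.0], 'cam_to_world': [[-0.0936, 0.9692, -0.2277, 0.3149], [-0.9956, -0.092, 0.0174, 0.0184], [-0.0041, 0.2283, 0.9736, 1.1317], [0.0, 0.0, 0.0, 1.0]]}
```

View pics/side0.png

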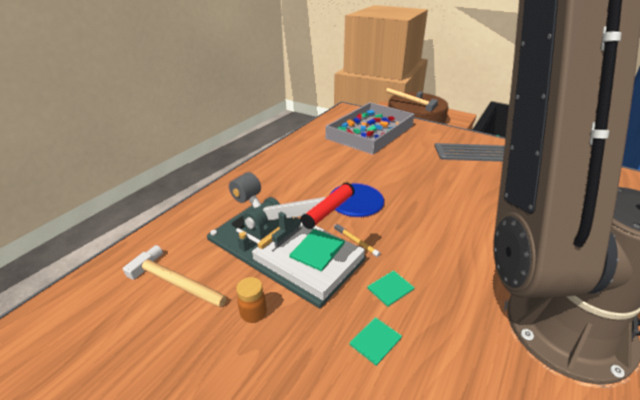

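View pics/top0.png

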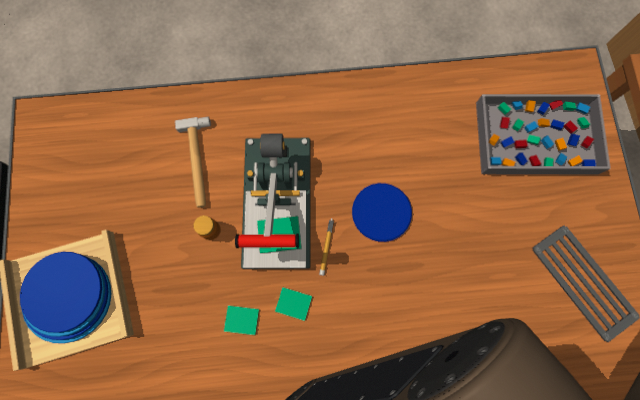

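The candidate green slabs are in the side view at (318,250) on the bed, and (391,288) and (376,341) on the bench. In the top view they are at (278,235), (294,303) and (241,320). The one on the bed, under the grip, fits the description. I'll confirm it with an enlarged crop and measure.

```bash
cat > h.py <<'E'
import cv2,numpy as np
from plant import ctrl
def ray(n,uv,T=None):
    p=ctrl.camera_params(n);K=np.array([[p['fx'],0,p['cx']],[0,p['fy'],p['cy']],[0,0,1]])
    T=p['cam_to_world'] if T is None else T; T=np.array(T)
    u=cv2.undistortPoints(np.float64(uv).reshape(-1,1,2),K,np.array(p['dist_coeffs'],float))[:,0]
    return T[:3,3],np.c_[u[:,0],-u[:,1],-np.ones(len(u))]@T[:3,:3].T
def onz(n,uv,z,T=None):
    o,d=ray(n,uv,T);return o+d*((z-o[2])/d[:,2])[:,None]
def proj(n,X):
    p=ctrl.camera_params(n);T=np.linalg.inv(np.array(p['cam_to_world']));c=np.atleast_2d(X)@T[:3,:3].T+T[:3,3]
    K=np.array([[p['fx'],0,p['cx']],[0,p['fy'],p['cy']],[0,0,1]])
    return cv2.projectPoints(c*[1,-1,-1],np.zeros(3),np.zeros(3),K,np.array(p['dist_coeffs'],float))[0][:,0]
def green(im):
    h=cv2.cvtColor(im,cv2.COLOR_RGB2HSV);return cv2.inRange(h,(65,120,60),(90,255,255))
def red(im):
    h=cv2.cvtColor(im,cv2.COLOR_RGB2HSV);return cv2.inRange(h,(0,190,90),(5,255,255))|cv2.inRange(h,(174,190,90),(180,255,255))
E
python3 - <<'E'
from h import *
s=cv2.imread('pics/side0.png');t=cv2.imread('pics/top0.png')
a=cv2.resize(s[165:310,200:390],None,fx=2.7,fy=4,interpolation=2) if 0 else cv2.resize(s[190:310,235:385],None,fx=3,fy=3,interpolation=2)
b=cv2.resize(t[130:280,230:345],None,fx=3,fy=3,interpolation=2)
c=np.zeros((450,800,3),np.uint8);c[:360,:450]=a;c[:450,455:800]=b;cv2.imwrite('pics/crop.png',c)
for n,im in(('side',s),('top',t)):
    im=im[:,:,::-1].copy()
    for nm,m in(('g',green(im)),('r',red(im))):
        for k in cv2.findContours(m,0,2)[0]:
            A=cv2.contourArea(k)
            if A>150:
                z=(0.052 if nm=='g' else 0.19)
                q=cv2.approxPolyDP(k,3,True)[:,0];print(n,nm,A,q.tolist(),np.round(onz(n,q,z)[:,:2],3).tolist())
                if n=='side' and nm=='g': print('  bench z',np.round(onz(n,q,.005)[:,:2],3).tolist())
E
```

```text
side g 1211.5 [[375, 318], [350, 344], [376, 364], [400, 335]] [[0.317, 0.21], [0.33, 0.278], [0.279, 0.288], [0.267, 0.219]]
  bench z [[0.329, 0.175], [0.343, 0.249], [0.287, 0.26], [0.274, 0.186]]
side g 794.5 [[393, 271], [368, 286], [387, 305], [413, 288]] [[0.334, 0.09], [0.359, 0.15], [0.311, 0.173], [0.285, 0.111]]
  bench z [[0.348, 0.044], [0.375, 0.111], [0.322, 0.135], [0.294, 0.067]]
side g 1195.5 [[313, 230], [290, 256], [321, 270], [343, 241]] [[0.537, 0.066], [0.532, 0.162], [0.457, 0.162], [0.462, 0.063]]
  bench z [[0.568, 0.019], [0.563, 0.123], [0.481, 0.123], [0.486, 0.016]]
side r 578.5 [[348, 185], [343, 184], [308, 213], [315, 223], [351, 194]] [[0.462, 0.052], [0.472, 0.054], [0.479, 0.17], [0.453, 0.187], [0.442, 0.077]]
top g 750.5 [[228, 306], [224, 330], [254, 334], [258, 309]] [[0.341, 0.238], [0.288, 0.249], [0.273, 0.182], [0.328, 0.169]]
top g 722.5 [[282, 288], [275, 310], [304, 319], [311, 296]] [[0.37, 0.11], [0.322, 0.13], [0.295, 0.065], [0.346, 0.044]]
top g 478.5 [[297, 216], [273, 219], [272, 233], [298, 233], [298, 248], [260, 248], [260, 252], [300, 248]] [[0.538, 0.061], [0.536, 0.12], [0.502, 0.125], [0.496, 0.062], [0.46, 0.065], [0.469, 0.156], [0.459, 0.156], [0.46, 0.061]]
top r 607.0 [[238, 236], [239, 246], [295, 245], [294, 235]] [[0.479, 0.182], [0.457, 0.181], [0.449, 0.065], [0.47, 0.065]]
```

View pics/crop.png

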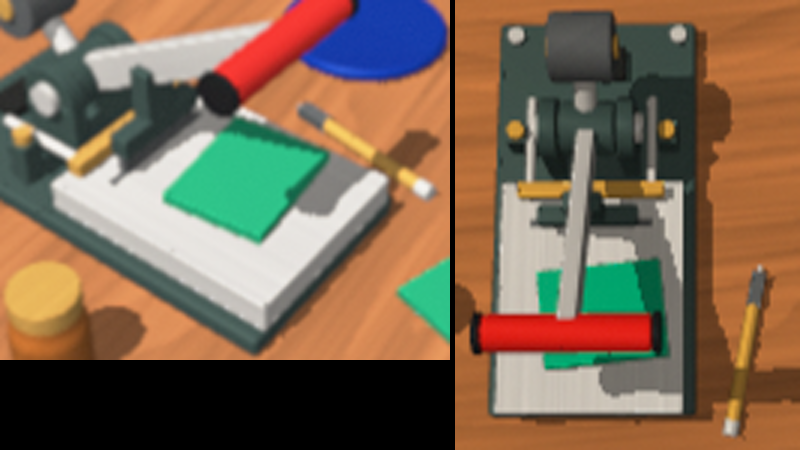

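The crop confirms it: the slab on the bed measures about 75–80 x 98 mm, and the bench ones about 57 x 73 mm, so the one on the bed is meant. In the top view the bed corners are near (243,267), (306,267), (246,190) and (306,190), and the brass stop is at about row 192.

Run:
```python
from h import *
c=onz('top',[(243.3,267),(306.3,267.3),(245.7,190.3),(306.3,190.3)],.042);print('bed',c.round(3)[:,:2].tolist())
f=onz('top',[(245,138.3),(310.7,138.3)],.018);print('base far',f.round(3)[:,:2].tolist())
j=onz('top',[(205,227)],.075);print('jar',j.round(3)); print('cutter',onz('top',[(332,220),(323,273)],.01).round(3)[:,:2])
# red bar ends from two views; splitter y = line of grip
t=cv2.imread('pics/top0.png')[:,:,::-1].copy()
nl,nr,fl,fr=[x[:2] for x in c]
for a,b in((nl,nr),(fl,fr),(f[0][:2],f[1][:2])): print('width',np.linalg.norm(a-b),np.degrees(np.arctan2(*( (a-b)*[-1,1]))))
for a,b in((nl,fl),(nr,fr)): print('len',np.linalg.norm(a-b),np.degrees(np.arctan2((b-a)[1],(b-a)[0])))
p=ctrl.camera_params('wrist');print(p['fx'],p['cx'],p['cy'],np.round(p['mount'],4).tolist())
```

```text
bed [[0.429, 0.199], [0.414, 0.05], [0.617, 0.183], [0.603, 0.033]]
base far [[0.764, 0.181], [0.748, 0.01]]
jar [[0.528 0.279 0.075]]
cutter [[ 0.528 -0.024]
 [ 0.399  0.011]]
width 0.15045176971973273 -5.685563001621885
width 0.15053339340237284 -5.426557747150649
width 0.17138550078739725 -5.436621818712575
len 0.1892791800463202 -4.903947013568686
len 0.1899585283267335 -4.930900271459926
359.27416549516414 315.8028781889203 201.84910295716847 [[-0.0012, 0.9659, 0.2589, 0.0696], [1.0, 0.0012, -0.0001, -0.0], [-0.0004, 0.2589, -0.9659, -0.1576], [0.0, 0.0, 0.0, 1.0]]
```

The splitter origin comes out at about (0.574, 0.111) with yaw −5.2°. The grip measured at (0.464, 0.123) against a predicted (0.4625, 0.121), so that agrees. I'll move round to the near side, above the grip.

Request:
{"api": "apply_moves", "payload": {"deltas": [{"fingers": 0, "delta_pos": [-40, 26, -10], "angular": [0, 0, 3]}, {"fingers": 0, "delta_pos": [-80, 52, -20], "angular": [0, 0, 6]}, {"fingers": 0, "delta_pos": [-120, 80, -30], "angular": [0, 0, 9]}, {"fingers": 0, "delta_pos": [-160, 107, -40], "angular": [0, 0, 12]}, {"fingers": 0, "delta_pos": [-200, 134, -54], "angular": [0, 0, 15]}, {"fingers": 0, "delta_pos": [-240, 160, -54], "angular": [0, 0, 18]}, {"fingers": 0, "delta_pos": [-280, 187, -54], "angular": [0, 0, 21.5]}, {"fingers": 0, "delta_pos": [-320, 214, -54], "angular": [0, 0, 21.5]}, {"fingers": 0, "delta_pos": [-360, 240, -54], "angular": [0, 0, 21.5]}, {"fingers": 0, "delta_pos": [-377, 252, -54], "angular": [0, 0, 21.5]}]}}

```text
clock: 1.1
tool_pos: [0.4822, -0.2976, 0.2802]
orientation: [180.0, -0.0, 174.9]
force: [-0.5, 0.5, 0.1]
opening: 0.0133
gripper_force: 0.0
```

Request:
{"api": "apply_moves", "payload": {"deltas": [{"fingers": 0, "delta_pos": [12, 46, 0], "angular": [0, 0, 0]}, {"fingers": 0, "delta_pos": [24, 92, 0], "angular": [0, 0, 0]}, {"fingers": 0, "delta_pos": [36, 138, 0], "angular": [0, 0, 0]}, {"fingers": 0, "delta_pos": [48, 184, 0], "angular": [0, 0, 0]}, {"fingers": 0, "delta_pos": [60, 230, 0], "angular": [0, 0, 0]}, {"fingers": 0, "delta_pos": [72, 276, 0], "angular": [0, 0, 0]}, {"fingers": 0, "delta_pos": [84, 322, 0], "angular": [0, 0, 0]}, {"fingers": 0, "delta_pos": [96, 368, 0], "angular": [0, 0, 0]}, {"fingers": 0, "delta_pos": [110, 415, 0], "angular": [0, 0, 0]}, {"fingers": 0, "delta_pos": [110, 415, 0], "angular": [0, 0, 0]}]}}

```text
clock: 2.1
tool_pos: [0.4076, 0.1274, 0.2805]
orientation: [179.9, 0.0, 175.1]
force: [-0.4, -0.3, 0.1]
opening: 0.0005
gripper_force: 0.0
```

Request:
{"api": "apply_moves", "payload": {"deltas": [{"fingers": 0, "delta_pos": [0, 0, 30], "angular": [0, 0, 0]}, {"fingers": 0, "delta_pos": [0, 0, 60], "angular": [0, 0, 0]}, {"fingers": 0, "delta_pos": [0, 0, 90], "angular": [0, 0, 0]}, {"fingers": 0, "delta_pos": [0, 0, 115], "angular": [0, 0, 0]}, {"fingers": 0, "delta_pos": [0, 0, 115], "angular": [0, 0, 0]}]}}

```text
clock: 2.6
tool_pos: [0.4067, 0.121, 0.1626]
orientation: [-179.8, -0.3, 174.7]
force: [0.1, -0.1, 1.5]
opening: 0.0006
gripper_force: 0.0
```

Run:
```python
from h import *
a=ctrl.snapshot('side');b=ctrl.snapshot('wrist')
c=np.zeros((400,800,3),np.uint8);c[:360,:400]=cv2.resize(a[140:320,230:430],None,fx=2,fy=2);c[:250,400:]=cv2.resize(b,(400,250))
cv2.imwrite('pics/p1.png',c[:,:,::-1])
```

```text
(no output)
```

View pics/p1.png

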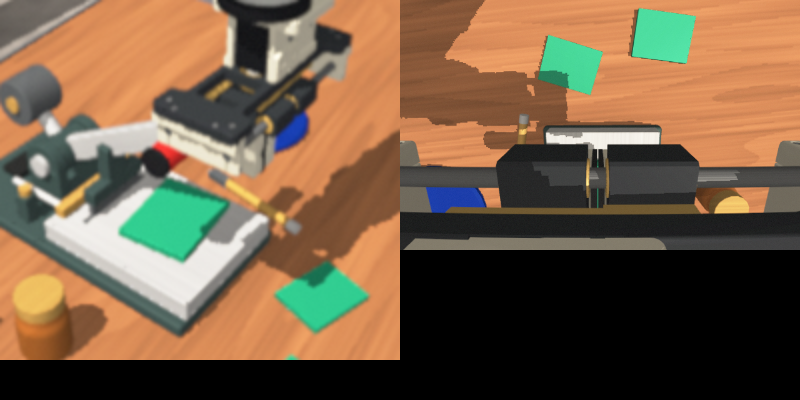

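The fingertips are on the near side of the red grip (crop 175,155), with the gripper body above the bar. I'll push it along its arc.

Request:
{"api": "apply_moves", "payload": {"deltas": [{"fingers": 0, "delta_pos": [-7, 0, 0], "angular": [0, 0, 0]}, {"fingers": 0, "delta_pos": [-14, 0, 0], "angular": [0, 0, 0]}, {"fingers": 0, "delta_pos": [-21, 0, -4], "angular": [0, 0, 0]}, {"fingers": 0, "delta_pos": [-28, 0, -14], "angular": [0, 0, 0]}, {"fingers": 0, "delta_pos": [-35, 0, -25], "angular": [0, 0, 0]}, {"fingers": 0, "delta_pos": [-42, 0, -34], "angular": [0, 0, 0]}, {"fingers": 0, "delta_pos": [-49, 0, -41], "angular": [0, 0, 0]}, {"fingers": 0, "delta_pos": [-56, 0, -48], "angular": [0, 0, 0]}, {"fingers": 0, "delta_pos": [-63, 0, -54], "angular": [0, 0, 0]}, {"fingers": 0, "delta_pos": [-70, 0, -60], "angular": [0, 0, 0]}]}}

```text
clock: 3.7
tool_pos: [0.4717, 0.1166, 0.2276]
orientation: [180.0, -0.7, 174.8]
force: [-51.9, 14.5, 45.2]
opening: 0.0001
gripper_force: 32.9
```

Those forces are higher than expected, so I'll look before going on.

Run:
```python
from h import *
o=ctrl.get_obs();print(o['clock'],o['tool_pos'],o['force'],o['moment'])
a=ctrl.snapshot('side');b=ctrl.snapshot('top');o=ctrl.get_obs();print(o['clock'],o['tool_pos'],o['force'])
c=np.zeros((400,800,3),np.uint8);c[:400,:400]=cv2.resize(a[120:320,220:420],None,fx=2,fy=2);c[:400,400:]=cv2.resize(b[110:290,190:370],(400,400))
cv2.imwrite('pics/p2.png',c[:,:,::-1])
```

```text
3.7 [0.47173572 0.11658479 0.22762253] [-51.86835053  14.52993101  45.20893082] [ 5.23119183 19.07091197  0.06279824]
3.8 [0.47291139 0.11656878 0.22892885] [-47.53628083  11.17032197  43.00657564]
```

View pics/p2.png

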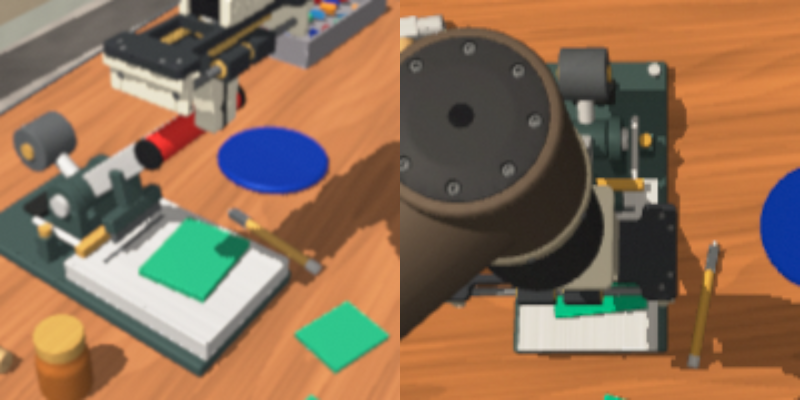

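The force on the tool is (−52, +45) N, which is radial from the pivot. The bar is sticking to the fingers by friction, and my path runs slightly inside the grip's arc. I'll get the lever angle from the grip's end cap (side px about 295,196) and correct the path.

```bash
cat >> h.py <<'E'
O=np.array([.574,.111,0]);yw=np.radians(-5.2);S=np.array([[np.cos(yw),-np.sin(yw),0],[np.sin(yw),np.cos(yw),0],[0,0,1]])
def w2s(p): return (np.asarray(p)-O)@S
def s2w(p): return np.asarray(p)@S.T+O
def cap(th,y=.06):
    a=np.radians(150)-th;return s2w([.07+.21*np.cos(a),y,.08+.21*np.sin(a)])
E
python3 - <<'E'
from h import *
for t in np.arange(0,.61,.1): print(round(t,1),proj('side',[cap(t)]).round(1),w2s(cap(t)).round(3))
print(w2s(ctrl.get_obs()['tool_pos']).round(4))
E
```

```text
0.0 [[309.9 220.4]] [-0.112  0.06   0.185]
0.1 [[304.6 210. ]] [-0.1    0.06   0.203]
0.2 [[298.5 199.6]] [-0.087  0.06   0.219]
0.3 [[291.6 189.5]] [-0.073  0.06   0.234]
0.4 [[284.2 179.9]] [-0.057  0.06   0.248]
0.5 [[276.3 170.9]] [-0.039  0.06   0.259]
0.6 [[268.1 162.7]] [-0.021  0.06   0.269]
[-0.1012 -0.0036  0.2289]
```

The cap shows lever ≈0.24 rad, with the grip centre at z≈0.2255, while the tips are at 0.229. My path table had a 13 mm error, so the tips climbed too high and are jammed radially on top of the bar. I'll retreat level, go down, and push again with a corrected path.

Request:
{"api": "apply_moves", "payload": {"deltas": [{"fingers": 0, "delta_pos": [8, 0, 0], "angular": [0, 0, 0]}, {"fingers": 0, "delta_pos": [18, 0, 0], "angular": [0, 0, 0]}, {"fingers": 0, "delta_pos": [32, 0, 0], "angular": [0, 0, 0]}, {"fingers": 0, "delta_pos": [50, 0, 0], "angular": [0, 0, 0]}, {"fingers": 0, "delta_pos": [70, 0, 0], "angular": [0, 0, 0]}, {"fingers": 0, "delta_pos": [70, 0, 0], "angular": [0, 0, 0]}, {"fingers": 0, "delta_pos": [70, 0, 25], "angular": [0, 0, 0]}, {"fingers": 0, "delta_pos": [70, 0, 50], "angular": [0, 0, 0]}, {"fingers": 0, "delta_pos": [70, 0, 62], "angular": [0, 0, 0]}, {"fingers": 0, "delta_pos": [70, 0, 62], "angular": [0, 0, 0]}]}}

```text
clock: 4.8
tool_pos: [0.4079, 0.1221, 0.1621]
orientation: [-179.9, -0.1, 174.8]
force: [-0.5, 0.4, 0.6]
opening: -0.0001
gripper_force: 0.0
```

Run:
```python
from h import *
a=ctrl.snapshot('side');o=ctrl.get_obs();print(o['clock'],w2s(o['tool_pos']).round(4),o['force'],o['orientation'])
m=red(a);ys,xs=np.where(m[:300,250:400]);i=np.argmin(xs);print(xs.min()+250,ys[i],len(xs))
k=max(cv2.findContours(green(a)[:, :360],0,2)[0],key=cv2.contourArea);q=cv2.approxPolyDP(k,3,True)[:,0];print(q.tolist(),w2s(onz('side',q,.052)).round(3).tolist())
cv2.imwrite('pics/p3.png',cv2.resize(a[120:320,220:420],None,fx=2,fy=2)[:,:,::-1])
```

```text
4.85 [-0.1657 -0.0035  0.1633] [ 0.18127338 -0.65234247  0.53475724] [-1.79923742e+02 -4.26560360e-02  1.74771371e+02]
308 213 58
[[313, 230], [290, 256], [321, 270], [343, 241]] [[-0.033, -0.048, 0.052], [-0.046, 0.047, 0.052], [-0.121, 0.04, 0.052], [-0.107, -0.058, 0.052]]
```

View pics/p3.png

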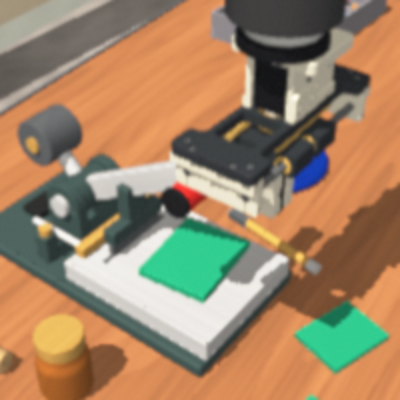

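The lever is back down (cap at crop 180,200) and the slab is undisturbed. Second push, with the corrected arc.

Request:
{"api": "apply_moves", "payload": {"deltas": [{"fingers": 0, "delta_pos": [-12, 0, 0], "angular": [0, 0, 0]}, {"fingers": 0, "delta_pos": [-24, 0, 0], "angular": [0, 0, 0]}, {"fingers": 0, "delta_pos": [-30, 0, 0], "angular": [0, 0, 0]}, {"fingers": 0, "delta_pos": [-36, 0, 0], "angular": [0, 0, 0]}, {"fingers": 0, "delta_pos": [-42, 0, -6], "angular": [0, 0, 0]}, {"fingers": 0, "delta_pos": [-48, 0, -15], "angular": [0, 0, 0]}, {"fingers": 0, "delta_pos": [-54, 0, -23], "angular": [0, 0, 0]}, {"fingers": 0, "delta_pos": [-60, 0, -31], "angular": [0, 0, 0]}]}}

```text
clock: 5.65
tool_pos: [0.4598, 0.1175, 0.1944]
orientation: [-180.0, -0.9, 174.7]
force: [-52.2, 16.8, 38.8]
opening: 0.0005
gripper_force: 27.1
```

Again the force is radial: the grip sticks and rolls on the finger rather than sliding, so the tool has to follow the arc accurately. I'll measure the state and lay the arc from the actual contact.

Run:
```python
from h import *
a=ctrl.snapshot('side');o=ctrl.get_obs();p=w2s(o['tool_pos']);print(o['clock'],p.round(4),o['force'].round(1) if hasattr(o['force'],'round') else o['force'],np.round(o['joint_pos'],2))
m=red(a);ys,xs=np.where(m[:300,250:400]);i=np.argmin(xs);L=np.array([xs.min()+250,ys[i]]);print(L,len(xs))
th=np.linspace(0,.5,251);off=np.array([308,213])-proj('side',[cap(0)])[0]
e=[np.linalg.norm(proj('side',[cap(t)])[0]+off-L) for t in th];t0=th[np.argmin(e)];print('theta',t0,min(e))
b=w2s(cap(t0,0));c=p-b;print('bar',b.round(4),'tcp-bar',c.round(4))
print(' th  dx dz mm from measured TCP')
for t in np.arange(t0,.85,.05):
    q=w2s(cap(t,0))-b;print(round(t,2),(1e3*q[0]).round(1),(1e3*(q[2]+.014*(t-t0))).round(1))
cv2.imwrite('pics/p4.png',cv2.resize(a[120:320,220:420],None,fx=2,fy=2)[:,:,::-1])
```

```text
5.7 [-0.1121 -0.0039  0.1961] [-42.3   8.4  34.2] [  37.58    3.45  -25.41   -0.51  -61.71 -132.61]
[298 196] 120
theta 0.166 0.7904165057385003
bar [-0.092  -0.      0.2136] tcp-bar [-0.0201 -0.0039 -0.0175]
 th  dx dz mm from measured TCP
0.17 0.0 0.0
0.22 6.9 8.6
0.27 14.1 16.9
0.32 21.8 24.8
0.37 29.8 32.3
0.42 38.1 39.4
0.47 46.7 46.1
0.52 55.6 52.4
0.57 64.8 58.1
0.62 74.2 63.5
0.67 83.9 68.3
0.72 93.7 72.7
0.77 103.7 76.5
0.82 113.9 79.9
```

View pics/p4.png

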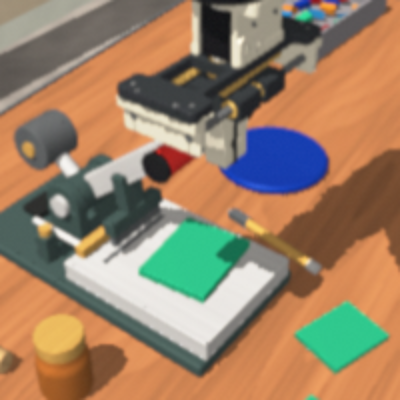

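Request:
{"api": "apply_moves", "payload": {"deltas": [{"fingers": 0, "delta_pos": [5, 0, -3], "angular": [0, 0, 0]}, {"fingers": 0, "delta_pos": [-1, 0, -11], "angular": [0, 0, 0]}, {"fingers": 0, "delta_pos": [-9, 0, -20], "angular": [0, 0, 0]}, {"fingers": 0, "delta_pos": [-16, 0, -28], "angular": [0, 0, 0]}]}}

```text
clock: 6.1
tool_pos: [0.4844, 0.1157, 0.2233]
orientation: [180.0, -0.1, 174.7]
force: [-1.1, 0.9, -0.6]
opening: 0.0004
gripper_force: 0.8
```

Request:
{"api": "apply_moves", "payload": {"deltas": [{"fingers": 0, "delta_pos": [-5, 0, -3], "angular": [0, 0, 0]}, {"fingers": 0, "delta_pos": [-10, 0, -8], "angular": [0, 0, 0]}, {"fingers": 0, "delta_pos": [-18, 0, -15], "angular": [0, 0, 0]}]}}

```text
clock: 6.4
tool_pos: [0.5025, 0.1139, 0.2374]
orientation: [-180.0, -0.0, 174.7]
force: [-1.0, 0.7, -0.4]
opening: 0.0008
gripper_force: 0.4
```

```bash
cat >> h.py <<'E'
def theta(a):
    m=red(a);ys,xs=np.where(m[:300,225:400]);i=np.argmin(xs);L=np.array([xs.min()+225,ys[i]])
    th=np.linspace(0,1.2,601);off=np.array([308,213])-proj('side',[cap(0)])[0]
    e=[np.linalg.norm(proj('side',[cap(t)])[0]+off-L) for t in th];return th[np.argmin(e)],min(e),L,len(xs)
E
python3 - <<'E'
from h import *
a=ctrl.snapshot('side');o=ctrl.get_obs();t=theta(a);print(o['clock'],t,w2s(o['tool_pos']).round(4),w2s(cap(t[0],0)).round(4),np.round(o['force'],1))
E
```

```text
6.45 (np.float64(0.452), np.float64(1.0412682224066698), array([279, 167]), 207) [-0.0696 -0.0031  0.2388] [-0.0477 -0.      0.2539] [ 2.2 -0.1  1.8]
```

The lever is at 0.45 rad, in contact and with low force. I'll continue past the balance point.

Request:
{"api": "apply_moves", "payload": {"deltas": [{"fingers": 0, "delta_pos": [-8, 0, -6], "angular": [0, 0, 0]}, {"fingers": 0, "delta_pos": [-17, 0, -11], "angular": [0, 0, 0]}, {"fingers": 0, "delta_pos": [-26, 0, -16], "angular": [0, 0, 0]}, {"fingers": 0, "delta_pos": [-36, 0, -21], "angular": [0, 0, 0]}, {"fingers": 0, "delta_pos": [-44, 0, -24], "angular": [0, 0, 0]}, {"fingers": 0, "delta_pos": [-50, 0, -26], "angular": [0, 0, 0]}, {"fingers": 0, "delta_pos": [-50, 0, -26], "angular": [0, 0, 0]}, {"fingers": 0, "delta_pos": [-50, 0, -26], "angular": [0, 0, 0]}]}}

```text
clock: 7.25
tool_pos: [0.552, 0.1096, 0.2632]
orientation: [-180.0, -0.0, 174.7]
force: [-0.3, 0.3, 0.7]
opening: 0.0006
gripper_force: 0.0
```

Run:
```python
from h import *
a=ctrl.snapshot('side');o=ctrl.get_obs();t=theta(a);print(o['clock'],t,w2s(o['tool_pos']).round(4),w2s(cap(t[0],0)).round(4),np.round(o['force'],1))
```

```text
7.3 (np.float64(0.89), np.float64(0.05375752306475102), array([242, 137]), 182) [-0.022  -0.0034  0.2633] [ 0.0371 -0.      0.2874] [-0.6 -0.7 -0.2]
```

The lever is at 0.89 rad, moving on its own with no contact. I'll retreat level, opening the fingers to 50 mm so that they make a two-point pusher.

Request:
{"api": "apply_moves", "payload": {"deltas": [{"fingers": 50, "delta_pos": [35, 0, 0], "angular": [0, 0, 0]}, {"fingers": 50, "delta_pos": [70, 0, 0], "angular": [0, 0, 0]}, {"fingers": 50, "delta_pos": [105, 0, 0], "angular": [0, 0, 0]}, {"fingers": 50, "delta_pos": [138, 0, 0], "angular": [0, 0, 0]}, {"fingers": 50, "delta_pos": [138, 0, 30], "angular": [0, 0, 0]}, {"fingers": 50, "delta_pos": [138, 0, 65], "angular": [0, 0, 0]}, {"fingers": 50, "delta_pos": [138, 0, 100], "angular": [0, 0, 0]}, {"fingers": 50, "delta_pos": [138, 0, 140], "angular": [0, 0, 0]}, {"fingers": 50, "delta_pos": [138, 0, 160], "angular": [0, 0, 0]}, {"fingers": 50, "delta_pos": [138, 0, 160], "angular": [0, 0, 0]}]}}

```text
clock: 8.3
tool_pos: [0.4127, 0.1209, 0.1012]
orientation: [-179.8, -0.2, 174.8]
force: [-0.4, -0.0, -0.1]
opening: 0.0505
gripper_force: 0.0
```

Run:
```python
from h import *
a=ctrl.snapshot('side');o=ctrl.get_obs();t=theta(a);print(o['clock'],t,w2s(o['tool_pos']).round(4),np.round(o['force'],1),o['opening'])
cv2.imwrite('pics/p5.png',cv2.resize(a[100:320,200:420],None,fx=2,fy=2)[:,:,::-1])
```

```text
8.35 (np.float64(1.108), np.float64(0.28431969316523936), array([225, 129]), 543) [-0.1604 -0.0039  0.103 ] [0.2 0.9 0.5] 0.04975113194615459
```

View pics/p5.png

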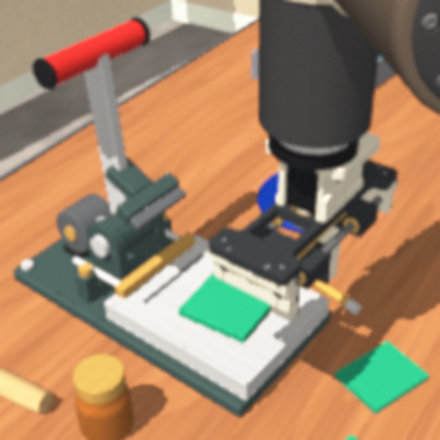

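The lever is fully raised (≈1.11 rad). I'll go down in front of the slab's near edge.

Request:
{"api": "apply_moves", "payload": {"deltas": [{"fingers": 50, "delta_pos": [0, 0, 20], "angular": [0, 0, 0]}, {"fingers": 50, "delta_pos": [0, 0, 40], "angular": [0, 0, 0]}, {"fingers": 50, "delta_pos": [0, 0, 54], "angular": [0, 0, 0]}, {"fingers": 50, "delta_pos": [0, 0, 54], "angular": [0, 0, 0]}, {"fingers": 50, "delta_pos": [0, 0, 54], "angular": [0, 0, 0]}]}}

```text
clock: 8.85
tool_pos: [0.4155, 0.1229, 0.0509]
orientation: [179.9, 0.1, 174.8]
force: [0.2, 0.1, -0.4]
opening: 0.0502
gripper_force: 0.0
```

Request:
{"api": "apply_moves", "payload": {"deltas": [{"fingers": 50, "delta_pos": [0, 0, 3], "angular": [0, 0, 0]}, {"fingers": 50, "delta_pos": [-5, 0, 3], "angular": [0, 0, 0]}, {"fingers": 50, "delta_pos": [-10, 0, 3], "angular": [0, 0, 0]}, {"fingers": 50, "delta_pos": [-15, 0, 3], "angular": [0, 0, 0]}, {"fingers": 50, "delta_pos": [-20, 0, 3], "angular": [0, 0, 0]}, {"fingers": 50, "delta_pos": [-24, 0, 3], "angular": [0, 0, 0]}, {"fingers": 50, "delta_pos": [-28, 0, 3], "angular": [0, 0, 0]}, {"fingers": 50, "delta_pos": [-32, 0, 3], "angular": [0, 0, 0]}, {"fingers": 50, "delta_pos": [-36, 0, 3], "angular": [0, 0, 0]}, {"fingers": 50, "delta_pos": [-40, 0, 3], "angular": [0, 0, 0]}]}}

```text
clock: 9.85
tool_pos: [0.4547, 0.1186, 0.0465]
orientation: [-180.0, -0.0, 174.8]
force: [-1.0, 1.5, -0.2]
opening: 0.0498
gripper_force: 0.4
```

```bash
cat >> h.py <<'E'
def slab(a):
    k=max(cv2.findContours(green(a)[:, :360],0,2)[0],key=cv2.contourArea);q=cv2.approxPolyDP(k,3,True)[:,0]
    return w2s(onz('side',q,.052)).round(3)[:,:2].tolist()
E
python3 - <<'E'
from h import *
a=ctrl.snapshot('side');o=ctrl.get_obs();print(o['clock'],slab(a),theta(a)[0],w2s(o['tool_pos']).round(4),np.round(o['force'],1))
cv2.imwrite('pics/p6.png',cv2.resize(a[160:320,230:390],None,fx=3,fy=3)[:,:,::-1])
E
```

```text
9.9 [[-0.259, 0.117], [-0.256, 0.141], [-0.277, 0.146]] 1.108 [-0.1189 -0.0031  0.0465] [-0.3  0.4  0.6]
```

View pics/p6.png

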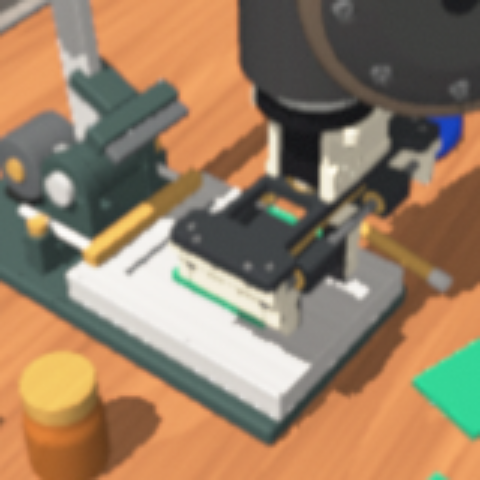

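The slab (mostly hidden, with green edges near crop 220,295) is being pushed under light force. I'll continue towards the stop.

Request:
{"api": "apply_moves", "payload": {"deltas": [{"fingers": 50, "delta_pos": [-4, 0, 0], "angular": [0, 0, 0]}, {"fingers": 50, "delta_pos": [-8, 0, 0], "angular": [0, 0, 0]}, {"fingers": 50, "delta_pos": [-12, 0, 0], "angular": [0, 0, 0]}, {"fingers": 50, "delta_pos": [-16, 0, 0], "angular": [0, 0, 0]}, {"fingers": 50, "delta_pos": [-20, 0, 0], "angular": [0, 0, 0]}, {"fingers": 50, "delta_pos": [-24, 0, 0], "angular": [0, 0, 0]}, {"fingers": 50, "delta_pos": [-28, 0, 0], "angular": [0, 0, 0]}, {"fingers": 50, "delta_pos": [-32, 0, 0], "angular": [0, 0, 0]}, {"fingers": 50, "delta_pos": [-36, 0, 0], "angular": [0, 0, 0]}, {"fingers": 50, "delta_pos": [-40, 0, 0], "angular": [0, 0, 0]}]}}

```text
clock: 10.9
tool_pos: [0.4947, 0.1149, 0.0465]
orientation: [180.0, 0.0, 174.8]
force: [-1.0, 0.4, 0.2]
opening: 0.0503
gripper_force: 0.4
```

Request:
{"api": "apply_moves", "payload": {"deltas": [{"fingers": 50, "delta_pos": [-2, 0, 0], "angular": [0, 0, 0]}, {"fingers": 50, "delta_pos": [-4, 0, 0], "angular": [0, 0, 0]}, {"fingers": 50, "delta_pos": [-6, 0, 0], "angular": [0, 0, 0]}, {"fingers": 50, "delta_pos": [-6, 0, 0], "angular": [0, 0, 0]}]}}

```text
clock: 11.3
tool_pos: [0.5006, 0.1144, 0.0466]
orientation: [180.0, 0.0, 174.8]
force: [-0.6, -0.4, 0.3]
opening: 0.0501
gripper_force: 0.0
```

Request:
{"api": "apply_moves", "payload": {"deltas": [{"fingers": 50, "delta_pos": [-1, 0, 0], "angular": [0, 0, 0]}, {"fingers": 50, "delta_pos": [-2, 0, 0], "angular": [0, 0, 0]}, {"fingers": 50, "delta_pos": [-3, 0, 0], "angular": [0, 0, 0]}, {"fingers": 50, "delta_pos": [-3, 0, 0], "angular": [0, 0, 0]}]}}

```text
clock: 11.7
tool_pos: [0.5034, 0.1141, 0.0466]
orientation: [-180.0, 0.0, 174.8]
force: [-0.5, 0.3, -1.1]
opening: 0.05
gripper_force: 0.3
```

Request:
{"api": "apply_moves", "payload": {"deltas": [{"fingers": 50, "delta_pos": [-1, 0, 0], "angular": [0, 0, 0]}, {"fingers": 50, "delta_pos": [-2, 0, 0], "angular": [0, 0, 0]}, {"fingers": 50, "delta_pos": [-2, 0, 0], "angular": [0, 0, 0]}]}}

```text
clock: 12.0
tool_pos: [0.5051, 0.1138, 0.0465]
orientation: [-180.0, -0.0, 174.8]
force: [-2.1, 0.1, 1.3]
opening: 0.0501
gripper_force: 1.2
```

Request:
{"api": "apply_moves", "payload": {"deltas": [{"fingers": 50, "delta_pos": [-1, 0, 0], "angular": [0, 0, 0]}, {"fingers": 50, "delta_pos": [-2, 0, 0], "angular": [0, 0, 0]}, {"fingers": 50, "delta_pos": [-2, 0, 0], "angular": [0, 0, 0]}]}}

```text
clock: 12.3
tool_pos: [0.5054, 0.1135, 0.0463]
orientation: [-179.9, -0.2, 174.7]
force: [-11.2, 3.0, 6.3]
opening: 0.0496
gripper_force: 5.2
```

The force rose to 11 N at TCP x ≈ −0.069, as predicted for the stop. I'll back off and check.

Request:
{"api": "apply_moves", "payload": {"deltas": [{"fingers": 50, "delta_pos": [3, 0, 0], "angular": [0, 0, 0]}, {"fingers": 50, "delta_pos": [10, 0, 0], "angular": [0, 0, 0]}, {"fingers": 50, "delta_pos": [30, 0, 0], "angular": [0, 0, 0]}, {"fingers": 50, "delta_pos": [60, 0, 0], "angular": [0, 0, 0]}, {"fingers": 50, "delta_pos": [90, 0, 0], "angular": [0, 0, 0]}, {"fingers": 50, "delta_pos": [90, 0, -40], "angular": [0, 0, 0]}, {"fingers": 50, "delta_pos": [90, 0, -80], "angular": [0, 0, 0]}, {"fingers": 50, "delta_pos": [90, -40, -120], "angular": [0, 0, 0]}, {"fingers": 50, "delta_pos": [90, -80, -160], "angular": [0, 0, 0]}, {"fingers": 50, "delta_pos": [90, -80, -160], "angular": [0, 0, 0]}]}}

```text
clock: 13.3
tool_pos: [0.4113, 0.0411, 0.2105]
orientation: [179.8, 0.3, 174.7]
force: [0.8, 0.2, -0.5]
opening: 0.0498
gripper_force: 0.0
```

Run:
```python
from h import *
a=ctrl.snapshot('side');o=ctrl.get_obs();s=slab(a);print(o['clock'],s,theta(a)[0],w2s(o['tool_pos']).round(4),np.round(o['force'],1))
cv2.imwrite('pics/p7.png',cv2.resize(a[160:320,200:400],None,fx=4,fy=3.75)[:,:,::-1])
```

```text
13.35 [[-0.056, -0.061], [0.02, -0.058], [0.019, 0.038], [-0.06, 0.04]] 1.112 [-0.1556 -0.0845  0.2102] [0.3 0.1 1.4]
```

View pics/p7.png

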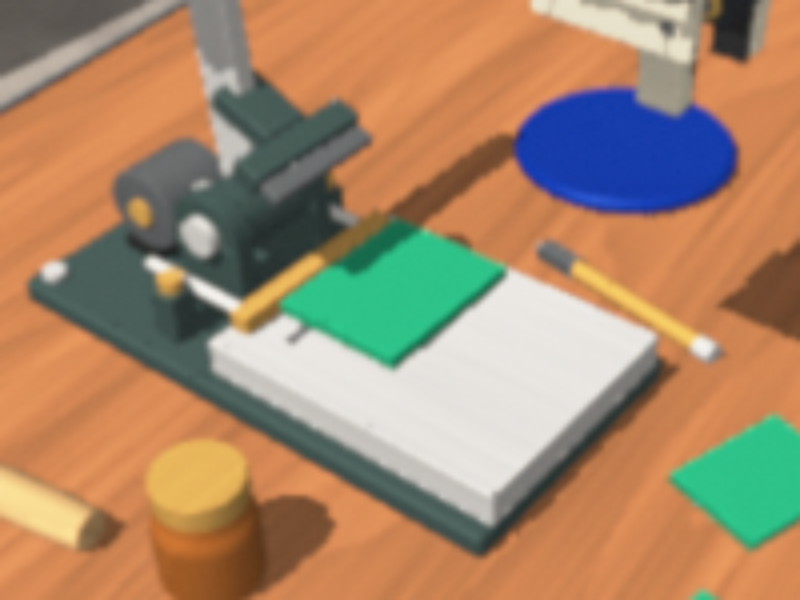

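The slab (crop 395,290) lies flush and square against the brass stop. Its far edge is at x≈0.02 and its centre at y≈−0.01. The lever is raised at 1.11 rad and nothing is touched, so I'm handing in.

```bash
python3 -c "
from plant import ctrl
print(ctrl.close_job())"
```

```text
the job is handed in; nothing more can be done
None
```

I handed the job in at about 13.4 s: the lever is fully raised (about 1.11 rad) and the slab lies square against the brass stop, about 10 mm off centre, but the hand-in returned no verdict. The first lever push jammed on the grip at about 50 N and I let the lever drop back; the second push raised it.

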